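Stand the yellow tabletop in the drying rack

TASK

Lift the yellow round doll's tabletop out of the slack bench clamp and stand it upright on its rim in the empty place of the wire drying rack, between the tines. Lower it all the way onto the rails rather than dropping it, let go, and leave the rosewood and white tops standing where they are.

Things in the scene. Friction and masses are not known exactly. Their poses are not given: they have to be found in the camera images.
- yellow_top: Yellow round wooden tabletop: disc of 90 mm diameter, 10 mm thick, about 55 g, standing loose on its rim in the fixed, slack jaws (14 mm apart) of a dark iron bench clamp with red knob; lifts straight out. Centre 68 mm above the table, rim up to 113, jaw tops at 56: its upper half is free on both faces. Origin at the disc's centre; y is the disc's axis (normal to its flat faces).
- free_place (a point): Empty place of the fixed drying rack: where the centre of a standing 90 mm disc rests, 60 mm above the table; z up, y along the disc's axis (either way), x along the disc. Green wire tines (tips 62 mm above the table) at 26 mm either way in x leave 14 mm across y, flaring above 42 mm to 34 mm at the tips. Two rails below stop rolling; a lean of 8 degrees is normal. Rosewood top 84 mm off at +y.
- rosewood_top: Dark rosewood round wooden tabletop: disc of 90 mm diameter, 10 mm thick, about 55 g, already standing in the other place of the rack; not to be disturbed. Origin at the disc's centre; y is the disc's axis (normal to its flat faces).
- white_top: White round wooden tabletop: disc of 90 mm diameter, 10 mm thick, about 55 g, standing in a slotted plywood stand; not to be disturbed. Origin at the disc's centre; y is the disc's axis (normal to its flat faces).
Not all that is in view belongs to the job. Of the things like the part that bears free_place, leave any that is blue or red; of the rest the smaller one is meant.

How it is judged:
By the outcome, as a careful person would: the job done as asked, in the order asked, and still so for the second after the job is handed in, with the robot touching nothing.
It also fails if it takes over 43 s, if anything falls off the work surface, if the arm or the gripper's body presses on something with over 40 N, if the wrist force passes 120 N, or if a joint passes its speed limit or range.

ROBOT

A 7-joint arm with a two-finger parallel gripper is mounted at the origin on the work surface. World frame = base frame: x ahead of the robot, y to its left, z up, the work surface at z = 0. Lengths are in m, angles in rad, forces in N, time in s.
With the tool pointing down it reaches from about 0.4 to 0.85 m from the base axis. Payload 10.4 kg.
Tool frame: the origin (TCP) lies at the very end of the fingers, on their centre line; the grasp point (between the pads) lies 19 mm behind it (manip.tcp_to_grasp is the distance from the TCP to the grasp point, in m); z points along the fingers, y is the direction in which the jaws open and shut (so a half turn about z gives the same grasp; the last joint's range is limited). The gripper opens to 87 mm and grips with 3 to 60 N. Pads are 19 mm wide; open, the fingers measure 117 mm over their backs; the gripper's body (75 mm by 190 mm) begins 51 mm behind the grasp point.
Start: joints at [-0.023, 0.332, -0.065, 1.46, 0.022, 1.35, -0.088], TCP at [0.625, 0, 0.223] pointing down, gripper open.
Joint ranges: [-2.6, 2.6], [-0.5, 2.12], [-1.47, 1.34], [0.16, 2.42], [-1.27, 4.41], [0.06, 2.06], [-2.6, 2.6]. Speed limits (rad/s): [2.22, 2.22, 2.79, 2.79, 3.14, 3.14, 3.14].

INTERFACE

Orientations are given as a rotation vector (axis times angle).
In Python, from station import manip gives the robot as it stands.
- The arm moves only by the tool apply_moves, never from a script. Its argument "moves" is a list of rows, each a list of 3 entries, a list of its own where there are three numbers: the shift along the tool's x, y, z in mm, then the turn about the tool's z in rad, then the opening in per cent of the stroke, from 0 (shut) to 100 (fully open). A call has 1 to 20 rows; each row is the pose to reach, as a shift and turn from the pose measured when the call began, along the tool's axes at that moment; what a row does not reach only later rows make up. A row lasts 1/12 s, in which the tool goes at most 41.7 mm and 7.16 degrees, less where a joint would pass 70% of its speed; a pose out of reach is approached as far as the arm can. A call with a gripper value outside its range is refused whole. The fingers move at their own pace and stop on an object; the grip force is fixed at half the most. Time passes only in rows, so rows that repeat a pose let the fingers close. It gives the time, the measured TCP pose, the force and the opening at its end, in the units of the state.
- manip.get_obs(): the state, without advancing time (a new reading comes with each control period).
- manip.camera(name): name is "scene" or "side" or "wrist"; returns the picture (384x512x3 uint8, blue, green, red); there is no depth.
- manip.calibration(name): a dict with "camera_matrix" (3x3 intrinsics, pixels), "xyz" and "rotation" of the camera in the world; the wrist camera has in their place "hand_eye" (4x4, takes a point from camera to tool coordinates, whose origin is the TCP and whose axes are the flange's). Camera axes: x right, y down, z forward; pixel columns grow to the right and rows downward; lengths in m; the calibration is good to about 2 mm. A picture is of the moment at which its call begins: read the wrist's pose just before it. calibration takes no time and is no camera call.
- manip.finish_job(): hands the job in, once; it reports no verdict.
Trained networks look in the newest picture that a camera, given by its name, has taken for a name from the list of things; names that differ only in an ending like _2 or _b are one class to them, and where a whole thing is asked for, a point or a joint stands for the part that bears it (a point fixed in the world has none). Each returns a list of dicts, best first, with "confidence" (0 to 1); they miss things now and then, are a little off and sometimes report something else, mostly with a low value. They report only what shows in the picture. A call takes as long as a camera call. They do not tell look-alikes from the thing itself.
- manip.spot_in(camera, thing): "centre" ([x, y, z] in m, in world coordinates, good to about 4 mm: the middle of the surface that is visible of it).
- manip.spot_point(camera, thing): "centre" ([x, y, z] in m, in world coordinates, good to about 4 mm: a listed point, or the origin of a listed thing).
The state is a dict: "time": time; "qpos": joint angles; "joint_vel": joint speeds; "tau": joint torques, N m; "ee_pos": TCP position; "tool_rot": TCP orientation; "ft_force": force on the tool from outside, world axes, zero at the start; "torque": the same for the moment, N m; "gripper_width": finger opening in m.
Only numpy, scipy, OpenCV 4.12 (cv2) and the standard library are available. Lean on these libraries where they do the work, as an engineer would, in place of code of your own. Each camera call takes 0.05 s, during which the arm holds its last target.

## Working session

There is one attempt and no reset: what is moved stays moved. The work goes in short steps, Python scripts to look and compute and a tool call to move; the robot and the scene stay as the last step left them, time stands still between calls to the robot, and variables do not carry over. Pictures are saved under pics/ and viewed, and the job is handed in when it is done.

Besides the shell and the picture viewer there is one more tool, called after ">>>" as name(argument=value, ...) on one line, values as JSON. apply_moves: Moves the arm, as the interface text tells. Its arguments: {"type":"object","properties":{"moves":{"type":"array"}},"required":["moves"]}

```bash
ls; mkdir -p pics; cat > h.py <<'E'
import numpy as np, cv2
from scipy.spatial.transform import Rotation as R
from station import manip
E
python3 - <<'E'
from h import *
for c in ("scene","side","wrist"):
    im=manip.camera(c); cv2.imwrite(f"pics/{c}0.png",im); 
    print(c,{k:np.round(v,3).tolist() for k,v in manip.calibration(c).items()})
    for t in ("yellow_top","free_place","rosewood_top","white_top"):
        for f in (manip.spot_point,):
            print(t,[(np.round(d["centre"],3).tolist(),round(d["confidence"],2)) for d in f(c,t)])
o=manip.get_obs(); print({k:np.round(v,3).tolist() for k,v in o.items()})
E
```

```text
pics
scene {'camera_matrix': [[489.678, 0.0, 254.318], [0.0, 489.678, 190.849], [0.0, 0.0, 1.0]], 'xyz': [1.093, -0.957, 0.939], 'rotation': [-2.132, -0.569, 0.275]}
yellow_top []
free_place [([0.72, 0.175, 0.064], 0.89), ([0.462, 0.226, 0.063], 0.83), ([0.252, -0.293, 0.08], 0.66), ([0.398, 0.482, 0.079], 0.65)]
rosewood_top [([0.487, 0.3, 0.06], 0.73)]
white_top [([0.534, -0.311, 0.061], 0.97), ([0.465, 0.227, 0.062], 0.3)]
side {'camera_matrix': [[441.028, 0.0, 257.729], [0.0, 441.028, 190.617], [0.0, 0.0, 1.0]], 'xyz': [-0.125, 0.75, 0.781], 'rotation': [-0.98, 2.351, -1.172]}
yellow_top [([0.471, 0.031, 0.066], 0.9)]
free_place [([0.726, 0.18, 0.057], 0.93), ([0.248, -0.297, 0.083], 0.8), ([0.397, 0.487, 0.083], 0.74), ([0.463, 0.219, 0.06], 0.63)]
rosewood_top [([0.487, 0.3, 0.06], 0.9)]
white_top [([0.472, 0.03, 0.067], 0.63), ([0.538, -0.314, 0.058], 0.62)]
wrist {'camera_matrix': [[332.677, 0.0, 251.699], [0.0, 332.677, 194.299], [0.0, 0.0, 1.0]], 'hand_eye': [[0.0, -0.967, -0.256, 0.07], [1.0, 0.0, -0.0, -0.0], [0.0, -0.256, 0.967, -0.161], [0.0, 0.0, 0.0, 1.0]]}
yellow_top [([0.471, 0.028, 0.064], 0.68)]
free_place []
rosewood_top []
white_top []
{'time': 0.75, 'qpos': [-0.023, 0.332, -0.065, 1.46, 0.022, 1.35, -0.089], 'joint_vel': [-0.001, -0.001, -0.001, -0.001, -0.0, 0.001, -0.0], 'tau': [-0.001, -62.296, 0.024, -39.009, -0.061, 0.032, -0.0], 'ee_pos': [0.625, 0.0, 0.223], 'tool_rot': [-2.221, -2.221, -0.0], 'ft_force': [0.832, 0.473, -0.231], 'torque': [0.064, 0.011, -0.024], 'gripper_width': 0.087}
```

View pics/scene0.png

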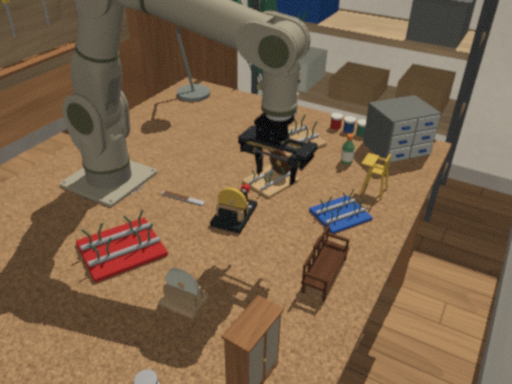

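View pics/side0.png

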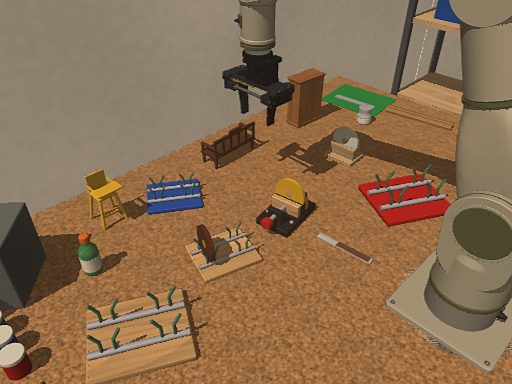

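View pics/wrist0.png

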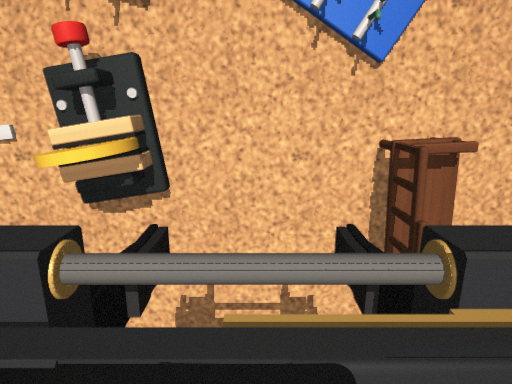

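Racks that could bear free_place, by side-image pixels: blue (175,195) and red (405,195) are excluded by colour. That leaves plain wood large (140,335) and plain wood small (222,250). The small wooden one fits: it isn't blue or red, it is the smaller, and it holds the rosewood top. I'll confirm in a crop and go to a first wrist viewpoint.

```bash
python3 - <<'E'
import cv2
im=cv2.imread("pics/side0.png")
cv2.imwrite("pics/crop_side.png",cv2.resize(im[160:384,80:330],None,fx=2.4,fy=2.4,interpolation=cv2.INTER_CUBIC))
E
```

>>> apply_moves(moves=[[[0,-40,-20],0,100],[[0,-80,-40],0,100],[[0,-120,-60],0,100],[[0,-155,-80],0,100],[[0,-155,-80],0,100],[[0,-155,-80],0,100]])

```text
time: 1.25
ee_pos: [0.4694, 0.0, 0.3051]
tool_rot: [2.219, 2.219, 0.005]
ft_force: [0.7, 0.0, 0.1]
gripper_width: 0.0871
```

View pics/crop_side.png

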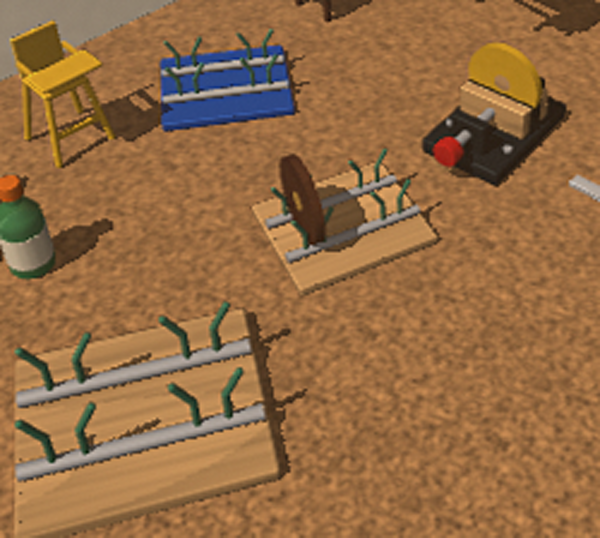

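The crop confirms it: the small wooden rack has the rosewood top in one place and a free pair of tines towards the clamp (crop (380,190)). Next is the wrist view.

```bash
cat >> h.py <<'E'
def cam(c,o=None):
    k=manip.calibration(c);K=np.array(k["camera_matrix"])
    if "hand_eye" in k:
        T=np.eye(4);T[:3,:3]=R.from_rotvec(o["tool_rot"]).as_matrix();T[:3,3]=o["ee_pos"]
        T=T@np.array(k["hand_eye"])
    else:
        T=np.eye(4);T[:3,:3]=R.from_rotvec(k["rotation"]).as_matrix();T[:3,3]=k["xyz"]
    return K,T
def proj(P,K,T):
    p=(np.atleast_2d(P)-T[:3,3])@T[:3,:3]@K.T
    return p[:,:2]/p[:,2:]
def onz(uv,z,K,T):
    d=np.c_[np.atleast_2d(uv),np.ones(len(np.atleast_2d(uv)))]@np.linalg.inv(K).T@T[:3,:3].T
    return T[:3,3]+d*((z-T[2,3])/d[:,2:])
def look(n,things=("yellow_top","free_place","rosewood_top")):
    o=manip.get_obs(); im=manip.camera("wrist"); K,T=cam("wrist",o)
    cv2.imwrite(f"pics/{n}.png",im); np.savez(f"pics/{n}.npz",K=K,T=T)
    for t in things: print(t,[(np.round(d["centre"],4).tolist(),round(d["confidence"],2)) for d in manip.spot_point("wrist",t)])
    return im,K,T
E
python3 -c "
from h import *
look('w1')"
```

```text
yellow_top [([0.4689, 0.0306, 0.065], 0.86)]
free_place [([0.7243, 0.1766, 0.0567], 0.92)]
rosewood_top []
```

View pics/w1.png

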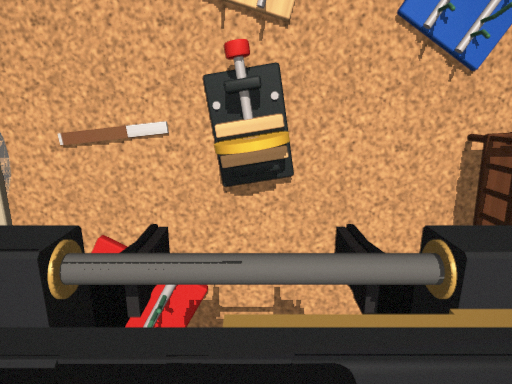

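>>> apply_moves(moves=[[[40,0,0],0,100],[[80,0,0],0,100],[[120,0,0],0,100],[[160,0,0],0,100],[[160,0,0],0,100],[[160,0,0],0,100]])

```text
time: 1.95
ee_pos: [0.4704, 0.1625, 0.2997]
tool_rot: [-2.214, -2.224, 0.005]
ft_force: [0.3, -0.6, -0.3]
gripper_width: 0.0868
```

```bash
python3 -c "
from h import *
look('w2')"
```

```text
yellow_top []
free_place [([0.4649, 0.2191, 0.0597], 0.8), ([0.7229, 0.1776, 0.0605], 0.7)]
rosewood_top [([0.4873, 0.3012, 0.0594], 0.56)]
```

View pics/w2.png

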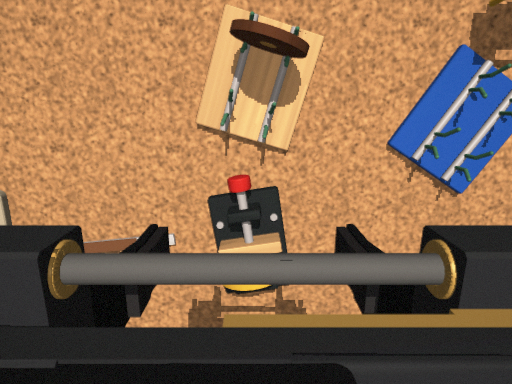

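w1 shows the yellow disc's edge in the clamp at about (252,143). w2 shows the small rack with the rosewood at (270,40) and the free tines near (232,105) and (272,120). I'll enlarge both pictures for axes and measurements.

```bash
python3 -c "
import cv2
a=cv2.imread('pics/w1.png')[90:190,195:305];b=cv2.imread('pics/w2.png')[0:160,185:335]
cv2.imwrite('pics/w1c.png',cv2.resize(a,None,fx=6,fy=6,interpolation=cv2.INTER_CUBIC))
b=cv2.convertScaleAbs(b,alpha=1.6)
cv2.imwrite('pics/w2c.png',cv2.resize(b,None,fx=5,fy=3.7*5/5 if 0 else 3.7,interpolation=cv2.INTER_CUBIC))
"
```

```text
(no output)
```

View pics/w1c.png

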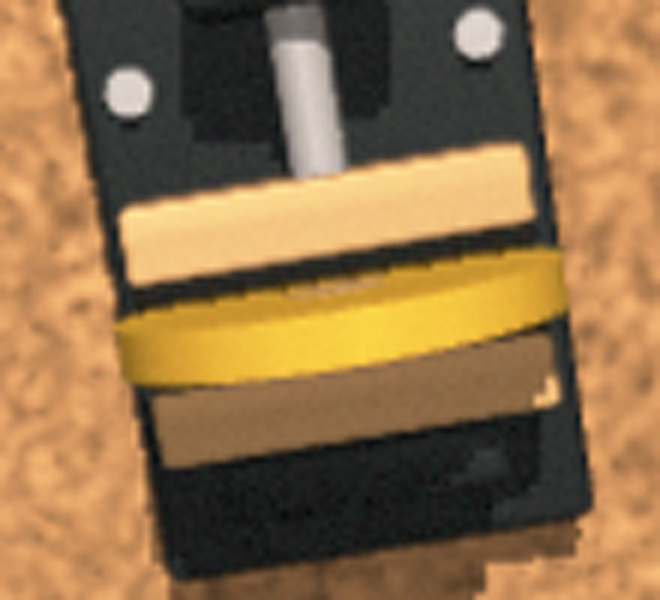

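View pics/w2c.png

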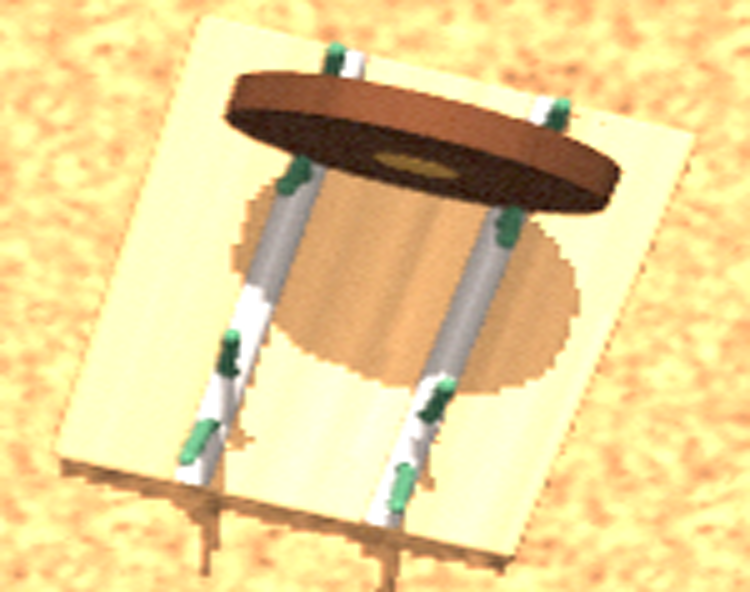

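```bash
cat > m.py <<'E'
from h import *
d=np.load('pics/w2.npz');K,T=d['K'],d['T']
p=np.array([[228,335],[448,383],[190,462],[398,508]])/[5,3.7]+[185,0]
t=onz(p,.062,K,T);print("tips",t.round(4).tolist(),"centre",t.mean(0).round(4))
x=t[1]-t[0]+t[3]-t[2];print("x dir deg",np.degrees(np.arctan2(x[1],x[0])),np.linalg.norm(x)/2,"ydir",np.degrees(np.arctan2(*((t[0]+t[1]-t[2]-t[3])[[1,0]]))))
c=np.array([[200,17],[693,133],[510,557],[62,460]])/[5,3.7]+[185,0]
b=onz(c,.01,K,T)
for i in range(4): e=b[(i+1)%4]-b[i];print("board",np.degrees(np.arctan2(e[1],e[0])).round(1),np.linalg.norm(e).round(3))
d=np.load('pics/w1.npz');K,T=d['K'],d['T']
j=np.array([[120,208],[525,145],[128,287],[535,220],[152,397],[553,335],[165,467],[557,402]])/6+[195,90]
q=onz(j,.056,K,T);print(q.round(4).tolist())
for i in range(0,8,2): e=q[i+1]-q[i];print("jaw",np.degrees(np.arctan2(e[1],e[0])).round(1))
# slot centre: mean of inner edges
print("slot c",q[2:6].mean(0).round(4))
# disc fit: mask yellow in w1 vs projected silhouette
from scipy.optimize import minimize
im=cv2.imread('pics/w1.png');h=cv2.cvtColor(im,cv2.COLOR_BGR2HSV)
m=((h[...,0]>20)&(h[...,0]<30)&(h[...,1]>195)&(h[...,2]>120)).astype(np.uint8)
M=np.zeros_like(m);M[125:160,205:300]=m[125:160,205:300]
cv2.imwrite('pics/mask1.png',cv2.resize(M[110:170,195:305]*255,None,fx=6,fy=6))
def pts(x,y,z,a,tl):
    th=np.linspace(0,2*np.pi,120);n=R.from_euler('xz',[tl,a])
    return np.vstack([n.apply(np.c_[.045*np.cos(th),s*np.ones(120),.045*np.sin(th)])+[x,y,z] for s in(-.005,.005)])
print("mask",M.sum())
ys,xs=np.nonzero(M)
# outline of upper rim: visible extents only -> compare left/right/bottom extents of mask w/ proj
for y in(.026,.028,.03,.032,.034):
  P=pts(.469,y,.068,np.radians(9),0);uv=proj(P,K,T);print(y,uv.min(0).round(1),uv.max(0).round(1))
print("obs",xs.min(),xs.max(),ys.min(),ys.max())
E
python3 m.py
```

```text
tips [[0.4444, 0.2495, 0.062], [0.4951, 0.2354, 0.062], [0.435, 0.2109, 0.062], [0.4842, 0.1967, 0.062]] centre [0.4647 0.2232 0.062 ]
x dir deg -15.826937398575064 0.051897669362597126 ydir 75.24315668179173
board -15.8 0.127
board -106.0 0.148
board 164.1 0.125
board 74.8 0.148
[[0.4259, 0.0482, 0.056], [0.5072, 0.0606, 0.056], [0.427, 0.0325, 0.056], [0.5095, 0.0459, 0.056], [0.4314, 0.01, 0.056], [0.5138, 0.0227, 0.056], [0.4337, -0.0046, 0.056], [0.515, 0.0089, 0.056]]
jaw 8.6
jaw 9.2
jaw 8.8
jaw 9.5
slot c [0.4704 0.0278 0.056 ]
mask 4
0.026 [212.6 133.4] [289.  156.4]
0.028 [212.5 131.7] [289.  154.6]
0.03 [212.5 130.1] [289.1 152.8]
0.032 [212.4 128.4] [289.1 151. ]
0.034 [212.4 126.8] [289.2 149.2]
obs 216 266 134 150
```

View pics/mask1.png

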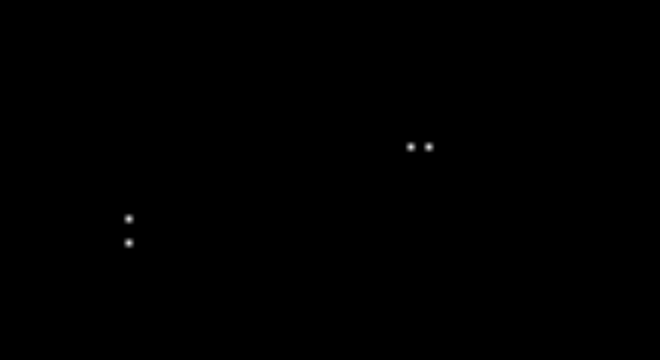

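```bash
cat >> h.py <<'E'
def plan(p,yaw=None):
    o=manip.get_obs();Rm=R.from_rotvec(o["tool_rot"]).as_matrix()
    s=Rm.T@(np.array(p)-o["ee_pos"])*1000
    cy=np.degrees(np.arctan2(Rm[1,1],Rm[0,1]))
    print("t",round(o["time"],2),"shift mm",s.round(1),"yaw now",round(cy,1),"tilt",np.degrees(np.arccos(-Rm[2,2])).round(2),"turn",None if yaw is None else round(-np.radians((yaw-cy+180)%360-180),3),"w",round(o["gripper_width"],4),"F",np.round(o["ft_force"],1))
E
python3 -c "
from h import *
plan((.471,.028,.2),99)"
```

```text
t 2.15 shift mm [-130.6    0.5  100.9] yaw now -0.1 tilt 0.15 turn -1.73 w 0.0869 F [1.2 0.1 0.7]
```

>>> apply_moves(moves=[[[-20,0,0],-0.12,100],[[-40,0,0],-0.24,100],[[-60,0,0],-0.36,100],[[-80,0,10],-0.48,100],[[-100,0,20],-0.6,100],[[-120,0,30],-0.72,100],[[-131,0,40],-0.84,100],[[-131,0,50],-0.96,100],[[-131,0,60],-1.08,100],[[-131,0,70],-1.2,100],[[-131,0,80],-1.32,100],[[-131,0,90],-1.44,100],[[-131,0,95],-1.56,100],[[-131,0,101],-1.66,100],[[-131,0,101],-1.73,100],[[-131,0,101],-1.73,100],[[-131,0,101],-1.73,100]])

```text
time: 3.57
ee_pos: [0.4706, 0.0267, 0.1999]
tool_rot: [0.24, -3.13, 0.001]
ft_force: [-0.6, -0.1, -0.6]
gripper_width: 0.0869
```

```bash
python3 -c "
from h import *
plan((.471,.028,.073),99)
im,K,T=look('w3',('yellow_top',))
cv2.imwrite('pics/side3.png',manip.camera('side')[130:280,200:360])
uv=[];
for a in (0,):
  n=R.from_euler('z',9,degrees=True);th=np.linspace(0,np.pi,60)
  for s in (-.005,.005):
    q=proj(n.apply(np.c_[.045*np.cos(th),s+0*th,.045*np.sin(th)])+[.471,.028,.068],K,T)
    cv2.polylines(im,[np.int32(q*8)],False,(255,0,0),1,cv2.LINE_AA,3)
cv2.imwrite('pics/w3o.png',im)
"
```

```text
t 3.57 shift mm [ -1.    1.3 126.9] yaw now 98.8 tilt 0.15 turn -0.004 w 0.0869 F [-0.6 -0.1 -0.6]
yellow_top [([0.467, 0.0285, 0.0653], 0.64)]
```

View pics/w3o.png

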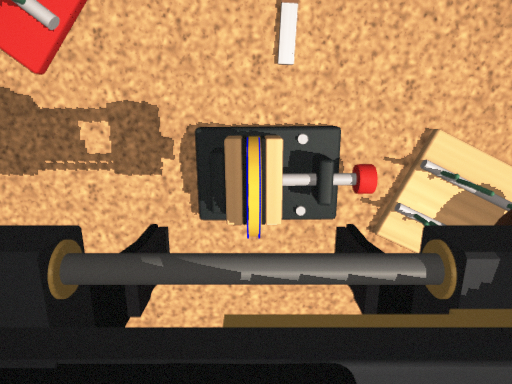

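View pics/side3.png

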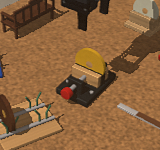

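The predicted disc outline overlays the yellow disc at (253,185), so I'll descend and grip.

>>> apply_moves(moves=[[[-1,1,30],0,100],[[-1,1,60],0,100],[[-1,1,90],0,100],[[-1,1,112],0,100],[[-1,1,122],0,100],[[-1,1,127],0,100],[[-1,1,127],0,100],[[-1,1,127],0,100]])

```text
time: 4.38
ee_pos: [0.472, 0.0284, 0.0742]
tool_rot: [0.241, -3.132, 0.0]
ft_force: [0.3, -0.3, 0.2]
gripper_width: 0.0868
```

>>> apply_moves(moves=[[[0,0,0],0,50],[[0,0,0],0,40],[[0,0,0],0,30],[[0,0,0],0,20],[[0,0,0],0,12],[[0,0,0],0,0],[[0,0,0],0,0],[[0,0,0],0,0],[[0,0,0],0,0],[[0,0,0],0,0]])

```text
time: 5.22
ee_pos: [0.472, 0.0284, 0.0742]
tool_rot: [0.241, -3.132, 0.0]
ft_force: [0.2, -0.1, 0.2]
gripper_width: 0.0281
```

Still closing at 28 mm; I'll continue.

>>> apply_moves(moves=[[[0,0,0],0,0],[[0,0,0],0,0],[[0,0,0],0,0],[[0,0,0],0,0],[[0,0,0],0,0],[[0,0,0],0,0]])

```text
time: 5.72
ee_pos: [0.472, 0.0284, 0.0742]
tool_rot: [0.241, -3.132, 0.0]
ft_force: [0.5, 0.1, -0.1]
gripper_width: 0.0101
```

```bash
python3 -c "
from h import *
plan((.471,.028,.18),99)
cv2.imwrite('pics/side4.png',cv2.resize(manip.camera('side')[130:280,200:360],None,fx=4,fy=4))
"
```

```text
t 5.72 shift mm [   1.1   -0.2 -105.8] yaw now 98.8 tilt 0.05 turn -0.003 w 0.0101 F [ 0.5  0.1 -0.1]
```

View pics/side4.png

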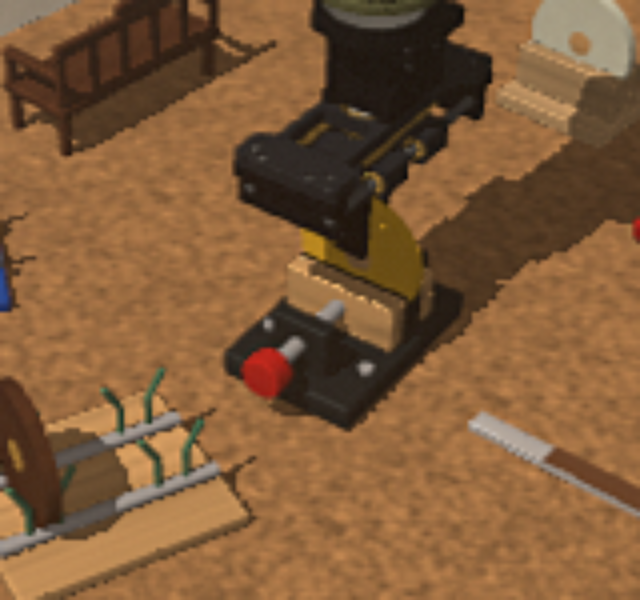

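Gripped at 10.1 mm. I'll lift straight out.

>>> apply_moves(moves=[[[0,0,-8],0,0],[[0,0,-20],0,0],[[0,0,-35],0,0],[[0,0,-55],0,0],[[0,0,-80],0,0],[[0,0,-105],0,0],[[0,0,-120],0,0],[[0,0,-120],0,0],[[0,0,-120],0,0]])

```text
time: 6.52
ee_pos: [0.4724, 0.0285, 0.195]
tool_rot: [-0.241, 3.131, -0.0]
ft_force: [-0.2, -0.1, -2.2]
gripper_width: 0.0097
```

```bash
python3 -c "
from h import *
plan((.465,.222,.19),74.2)
look('w5',('yellow_top',))
s=manip.camera('side');cv2.imwrite('pics/side5.png',cv2.resize(s[80:280,180:360],None,fx=3,fy=3));cv2.imwrite('pics/side5f.png',s)
K,T=cam('side')
o=manip.get_obs()
"
```

```text
t 6.52 shift mm [-22.3 192.4   5. ] yaw now 98.8 tilt 0.06 turn 0.43 w 0.0097 F [-0.2 -0.1 -2.2]
yellow_top [([0.4708, 0.0292, 0.1905], 0.9)]
```

View pics/side5.png

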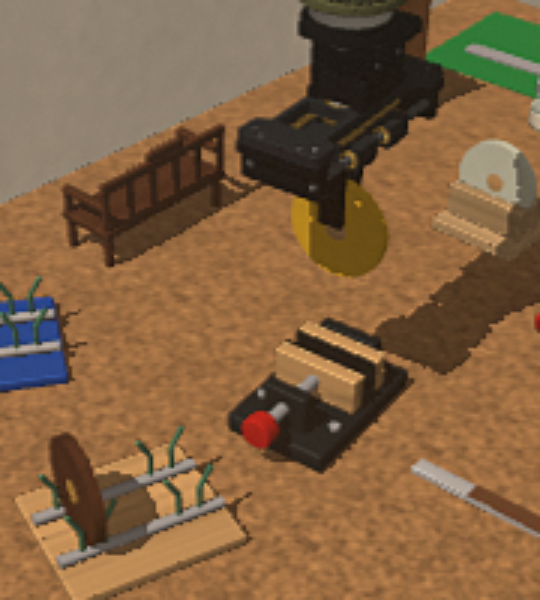

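View pics/w5.png

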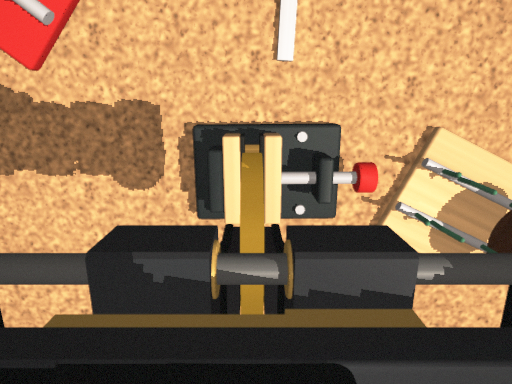

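Lifted cleanly, and the disc hangs upright. Next I cross-check the slot centre from the tine tips in the side picture: (227,228), (241,223), (236,241), (251,235).

```bash
python3 -c "
from h import *
im=cv2.imread('pics/side5f.png')
cv2.imwrite('pics/side5z.png',cv2.resize(im[210:275,205:275],None,fx=9,fy=9,interpolation=cv2.INTER_CUBIC))
K,T=cam('side')
t=onz([[226.7,227.7],[241,222.7],[235.7,240.7],[250.7,235.3]],.062,K,T);print(t.round(4).tolist(),t.mean(0))
"
```

```text
[[0.4907, 0.2355, 0.062], [0.4797, 0.1982, 0.062], [0.4419, 0.2508, 0.062], [0.4305, 0.2128, 0.062]] [0.46069286 0.22434805 0.062     ]
```

View pics/side5z.png

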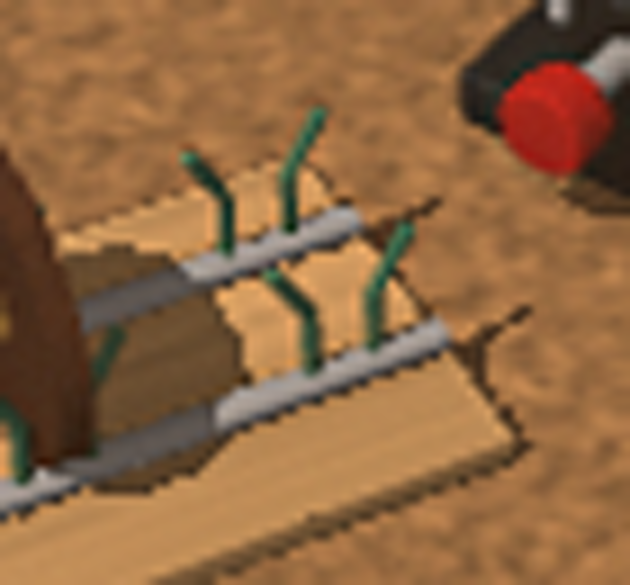

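>>> apply_moves(moves=[[[-3,20,0],0.05,0],[[-6,50,0],0.12,0],[[-10,80,0],0.2,0],[[-14,110,0],0.28,0],[[-17,140,0],0.36,0],[[-20,165,2],0.41,0],[[-21,182,5],0.43,0],[[-21,192,5],0.43,0],[[-21,192,5],0.43,0],[[-21,192,5],0.43,0]])

```text
time: 7.5
ee_pos: [0.4626, 0.2205, 0.1875]
tool_rot: [-0.43, -3.109, 0.003]
ft_force: [0.4, 0.7, -0.1]
gripper_width: 0.0098
```

```bash
python3 -c "
from h import *
plan((.4625,.2235,.12),74.2)
im,K,T=look('w6',('free_place','yellow_top'))
# overlay predicted tines tips & slot at centre (.463,.2237)
c=np.array([.463,.2237]);x=np.array([.962,-.272]);y=np.array([.272,.962])
for z,w in((.062,.017),(.042,.007)):
  for sx in(-1,1):
    for sy in(-1,1):
      q=proj(np.r_[c+sx*.026*x+sy*w*y,z],K,T)[0];cv2.circle(im,tuple(np.int32(q)),1,(0,0,255) if z>.05 else (255,0,0),-1)
cv2.imwrite('pics/w6o.png',cv2.resize(im[60:320,130:390],None,fx=2.3,fy=2.3))
s=manip.camera('side');cv2.imwrite('pics/side6.png',cv2.resize(s[150:290,160:320],None,fx=4,fy=4))
"
```

```text
t 7.5 shift mm [ 0.7  3.  67.5] yaw now 74.2 tilt 0.22 turn 0.001 w 0.0098 F [ 0.4  0.7 -0.1]
free_place [([0.4668, 0.2212, 0.0604], 0.76)]
yellow_top [([0.4588, 0.2211, 0.1793], 0.84)]
```

View pics/w6o.png

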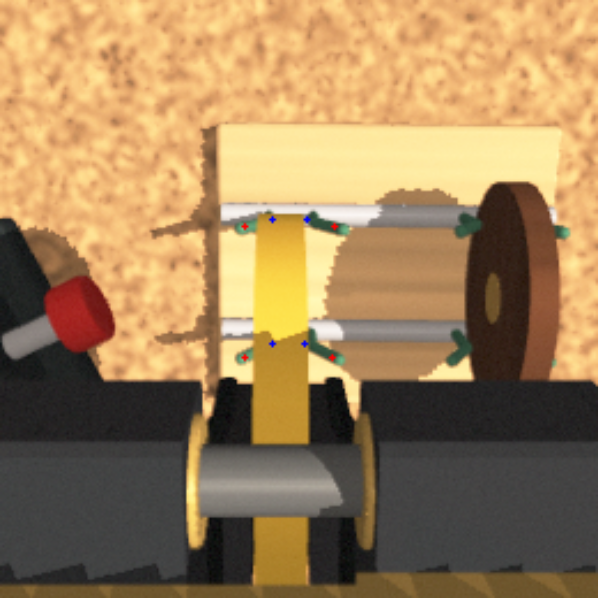

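View pics/side6.png

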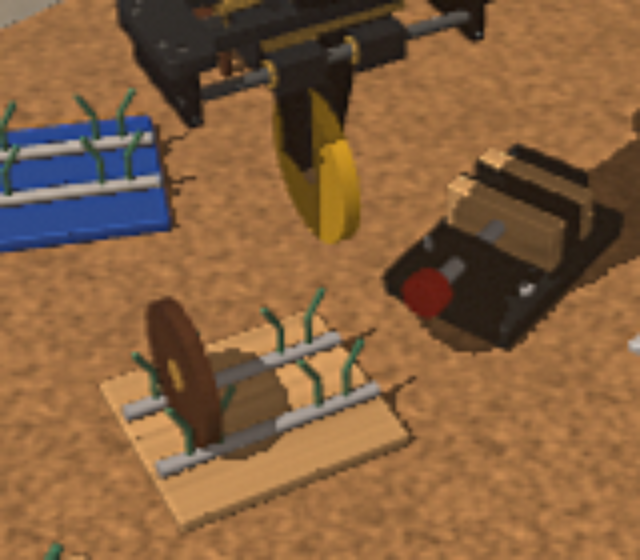

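Prediction and picture agree within about 1 mm (the slot seems about 1 mm further to +y). I'll shift across and lower to just above the tips, then look again.

>>> apply_moves(moves=[[[-1,4,10],0,0],[[-1,4,25],0,0],[[-1,4,42],0,0],[[-1,4,55],0,0],[[-1,4,62],0,0],[[-1,4,62],0,0],[[-1,4,62],0,0],[[-1,4,62],0,0]])

```text
time: 8.37
ee_pos: [0.4656, 0.2236, 0.1269]
tool_rot: [-0.435, -3.11, 0.001]
ft_force: [0.8, -0.0, 0.2]
gripper_width: 0.0098
```

```bash
python3 -c "
from h import *
plan((.463,.2237,.12),74.2)
im,K,T=look('w7',())
o=manip.get_obs();Rm=R.from_rotvec(o['tool_rot']);c=np.array(o['ee_pos'])
th=np.linspace(0,2*np.pi,200)
for s in(-.005,.005):
  P=Rm.apply(np.c_[.001+.045*np.cos(th),s+0*th,.006+.045*np.sin(th)])+c
  cv2.polylines(im,[np.int32(proj(P,K,T)*8)],False,(255,0,0),1,cv2.LINE_AA,3)
c=np.array([.463,.2237]);x=np.array([.962,-.272]);y=np.array([.272,.962])
for z,w in((.062,.017),(.042,.007)):
  for sx in(-1,1):
    for sy in(-1,1):
      q=proj(np.r_[c+sx*.026*x+sy*w*y,z],K,T)[0];cv2.circle(im,tuple(np.int32(q)),1,(0,0,255) if z>.05 else (255,0,0),-1)
cv2.imwrite('pics/w7o.png',cv2.resize(im[40:300,130:390],None,fx=2.3,fy=2.3))
s=manip.camera('side');cv2.imwrite('pics/side7.png',cv2.resize(s[170:290,170:300],None,fx=5,fy=5,interpolation=cv2.INTER_CUBIC))
"
```

```text
t 8.37 shift mm [ 2.5 -0.6  6.9] yaw now 74.1 tilt 0.08 turn -0.002 w 0.0098 F [ 0.8 -0.   0.2]
```

View pics/w7o.png

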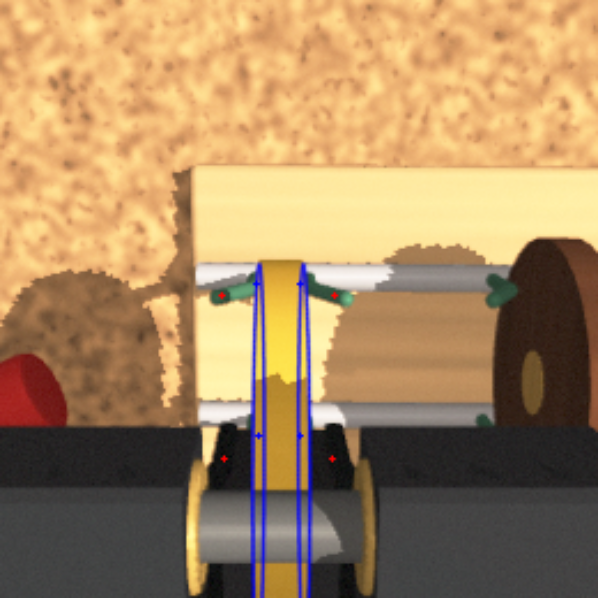

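View pics/side7.png

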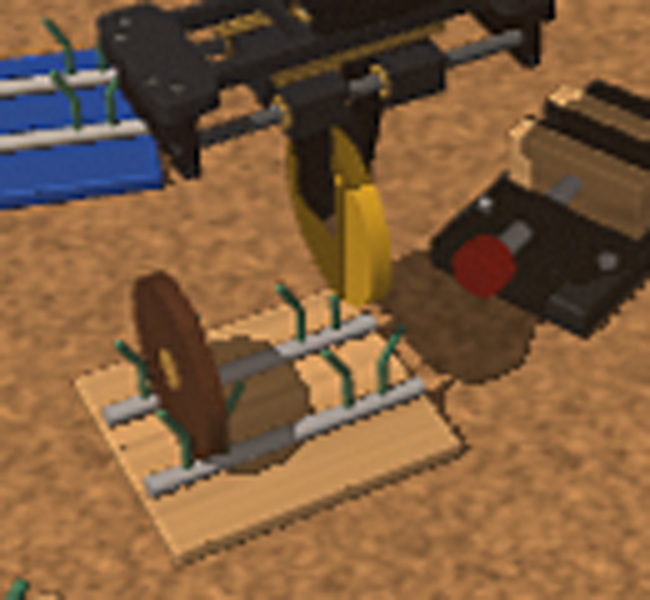

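The disc centre column (282) matches the middle of the tines (281–282). I'll lower into the slot in stages, watching the force.

>>> apply_moves(moves=[[[0,0,10],0,0],[[0,0,20],0,0],[[0,0,30],0,0],[[0,0,38],0,0],[[0,0,45],0,0],[[0,0,50],0,0],[[0,0,50],0,0],[[0,0,50],0,0]])

```text
time: 9.13
ee_pos: [0.4655, 0.2236, 0.0768]
tool_rot: [-0.435, -3.11, 0.001]
ft_force: [-0.6, 0.4, -1.2]
gripper_width: 0.0098
```

```bash
python3 -c "
from h import *
plan((.463,.2237,.066),74.2)
im,K,T=look('w8',())
cv2.imwrite('pics/w8o.png',cv2.resize(im[60:320,130:390],None,fx=2.3,fy=2.3))
s=manip.camera('side');cv2.imwrite('pics/side8.png',cv2.resize(s[170:290,170:300],None,fx=5,fy=5,interpolation=cv2.INTER_CUBIC))
"
```

```text
t 9.13 shift mm [ 2.4 -0.6 10.8] yaw now 74.1 tilt 0.09 turn -0.002 w 0.0098 F [-0.6  0.4 -1.2]
```

View pics/w8o.png

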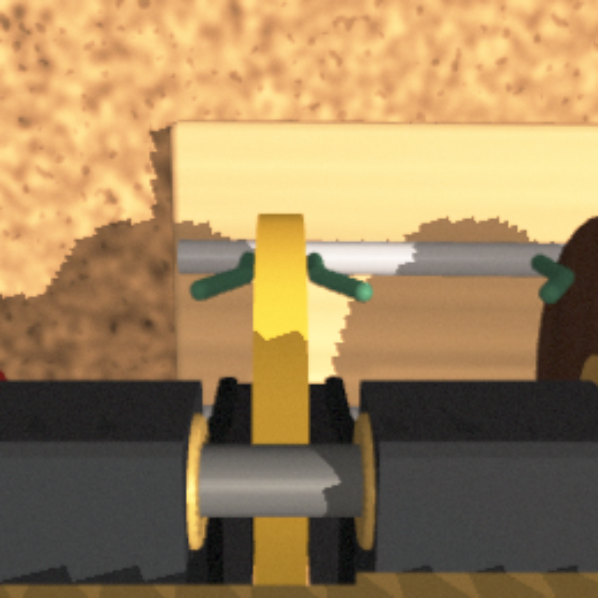

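View pics/side8.png

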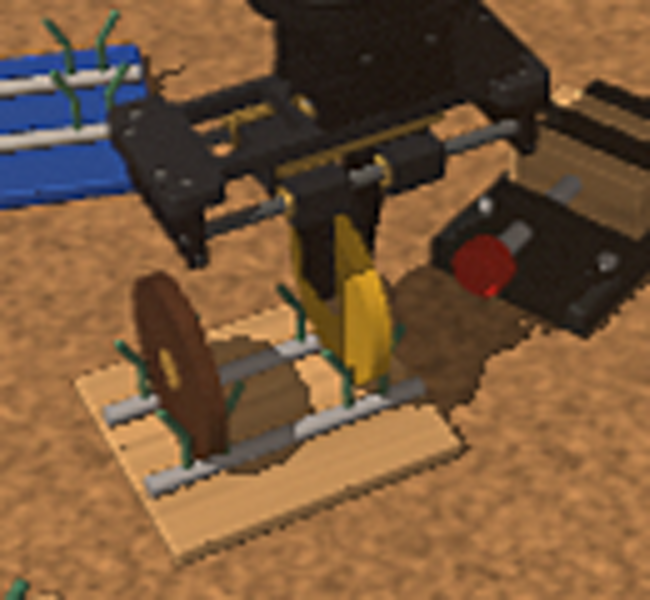

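The disc is between the tines, centred, with about 10 mm to go.

>>> apply_moves(moves=[[[0,0,2],0,0],[[0,0,4],0,0],[[0,0,6],0,0],[[0,0,7],0,0],[[0,0,8],0,0],[[0,0,8],0,0]])

```text
time: 9.73
ee_pos: [0.4657, 0.2237, 0.0692]
tool_rot: [-0.435, -3.111, 0.0]
ft_force: [-0.1, -0.8, -0.5]
gripper_width: 0.0098
```

>>> apply_moves(moves=[[[0,0,0.5],0,0],[[0,0,1],0,0],[[0,0,1.5],0,0],[[0,0,1.5],0,0]])

```text
time: 10.07
ee_pos: [0.4657, 0.2237, 0.0676]
tool_rot: [-0.435, -3.11, 0.0]
ft_force: [0.2, -0.1, -0.7]
gripper_width: 0.0096
```

>>> apply_moves(moves=[[[0,0,0.5],0,0],[[0,0,1],0,0],[[0,0,1],0,0]])

```text
time: 10.32
ee_pos: [0.4657, 0.2237, 0.0665]
tool_rot: [-0.435, -3.111, 0.0]
ft_force: [-0.7, 0.1, -1.0]
gripper_width: 0.0097
```

>>> apply_moves(moves=[[[0,0,0.5],0,0],[[0,0,1],0,0],[[0,0,1],0,0]])

```text
time: 10.57
ee_pos: [0.4662, 0.2238, 0.066]
tool_rot: [0.435, 3.111, 0.0]
ft_force: [0.5, 0.5, 4.7]
gripper_width: 0.0097
```

Contact at 0.066, as predicted (+5 N). A slight further press will show whether both rails bear.

>>> apply_moves(moves=[[[0,0,0.5],0,0],[[0,0,1],0,0],[[0,0,1],0,0]])

```text
time: 10.82
ee_pos: [0.4664, 0.2239, 0.0659]
tool_rot: [0.436, 3.111, 0.0]
ft_force: [-3.3, -2.5, 11.5]
gripper_width: 0.0098
```

```bash
python3 -c "
from h import *
plan((.463,.2237,.066),74.2)
im,K,T=look('w9',())
s=manip.camera('side');cv2.imwrite('pics/side9.png',cv2.resize(s[170:290,170:300],None,fx=5,fy=5,interpolation=cv2.INTER_CUBIC))
"
```

```text
t 10.82 shift mm [ 3.2 -1.1 -0.1] yaw now 74.1 tilt 0.04 turn -0.002 w 0.0098 F [-3.3 -2.5 11.5]
```

View pics/side9.png

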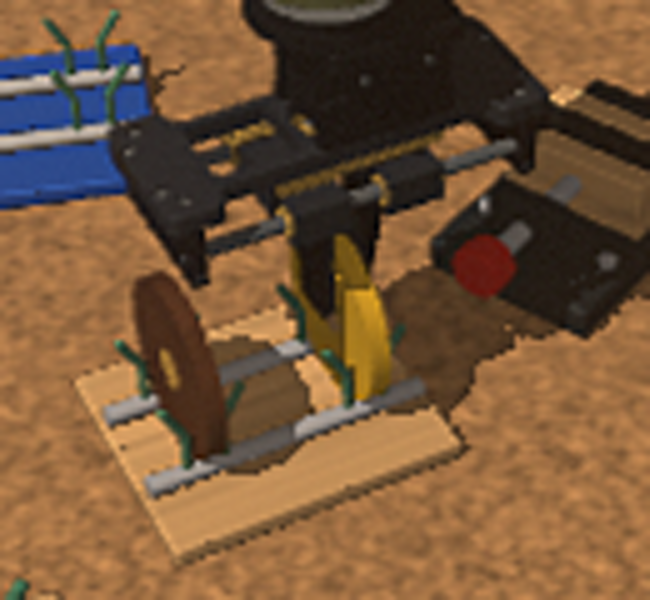

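The disc is seated on the rails: force rises without further descent. I'll relieve the press, release and look before retreating.

>>> apply_moves(moves=[[[0,0,-0.5],0,0],[[0,0,-0.5],0,20],[[0,0,-0.5],0,30],[[0,0,-0.5],0,40],[[0,0,-0.5],0,50],[[0,0,-0.5],0,55],[[0,0,-0.5],0,55],[[0,0,-0.5],0,55],[[0,0,-0.5],0,55],[[0,0,-0.5],0,55]])

```text
time: 11.75
ee_pos: [0.4664, 0.2239, 0.0664]
tool_rot: [0.435, 3.111, 0.001]
ft_force: [-0.8, 0.2, -0.6]
gripper_width: 0.0475
```

```bash
python3 -c "
from h import *
plan((.463,.2237,.2),74.2)
im,K,T=look('w10',())
cv2.imwrite('pics/w10o.png',cv2.resize(im[60:320,130:390],None,fx=2.3,fy=2.3))
"
```

```text
t 11.75 shift mm [   3.1   -1.1 -133.6] yaw now 74.1 tilt 0.04 turn -0.002 w 0.0475 F [-0.8  0.2 -0.6]
```

View pics/w10o.png

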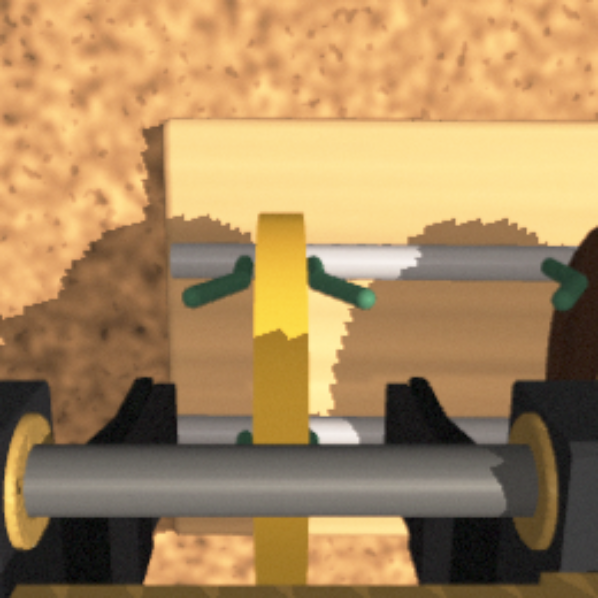

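The disc stands free between the open fingers. I'll retreat straight up.

>>> apply_moves(moves=[[[0,0,-8],0,55],[[0,0,-20],0,55],[[0,0,-40],0,55],[[0,0,-70],0,55],[[0,0,-100],0,55],[[0,0,-135],0,55],[[0,0,-160],0,55],[[0,0,-160],0,55],[[0,0,-160],0,55],[[0,0,-160],0,55]])

```text
time: 12.63
ee_pos: [0.4661, 0.2237, 0.2265]
tool_rot: [0.435, 3.11, 0.001]
ft_force: [-0.2, -0.8, -0.2]
gripper_width: 0.0478
```

```bash
python3 -c "
from h import *
im,K,T=look('w11',('yellow_top','free_place','rosewood_top'))
s=manip.camera('side');cv2.imwrite('pics/side11.png',cv2.resize(s[170:290,170:300],None,fx=5,fy=5,interpolation=cv2.INTER_CUBIC))
for t in('yellow_top','rosewood_top','white_top'):print(t,[(np.round(d['centre'],4).tolist(),round(d['confidence'],2)) for d in manip.spot_point('side',t)])
cv2.imwrite('pics/scene11.png',manip.camera('scene'))
for t in('yellow_top','white_top'):print(t,[(np.round(d['centre'],4).tolist(),round(d['confidence'],2)) for d in manip.spot_point('scene',t)])
"
```

```text
yellow_top [([0.4611, 0.2234, 0.0594], 0.78)]
free_place [([0.4643, 0.2217, 0.0585], 0.6)]
rosewood_top [([0.4657, 0.2196, 0.0587], 0.66), ([0.4887, 0.3047, 0.061], 0.59)]
yellow_top [([0.465, 0.2264, 0.0577], 0.59)]
rosewood_top [([0.4881, 0.3008, 0.0578], 0.69)]
white_top [([0.5405, -0.3158, 0.0586], 0.82)]
yellow_top [([0.4617, 0.2208, 0.0615], 0.63)]
white_top [([0.5332, -0.311, 0.0624], 0.65)]
```

View pics/side11.png

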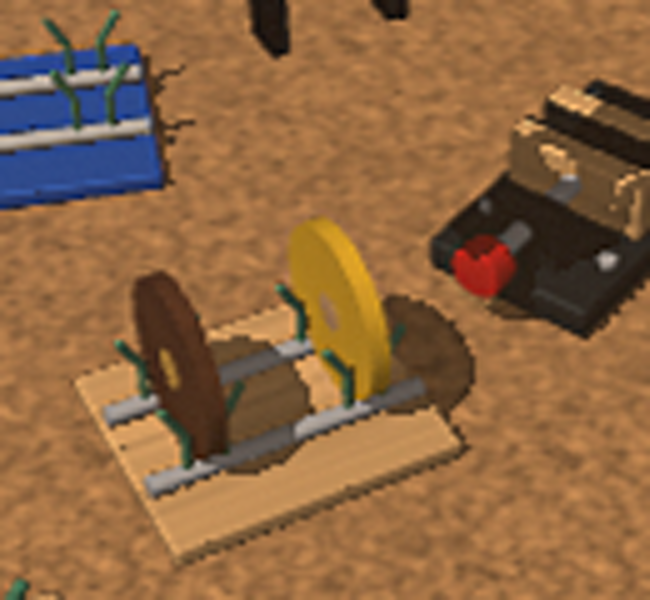

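View pics/w11.png

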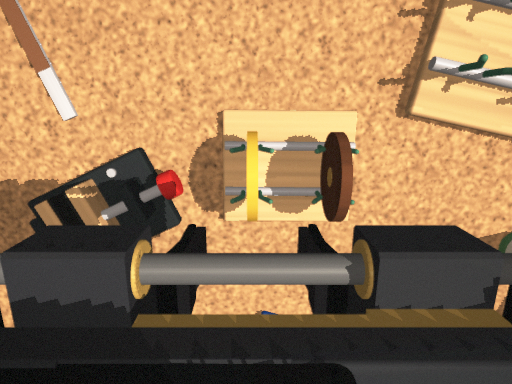

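View pics/scene11.png

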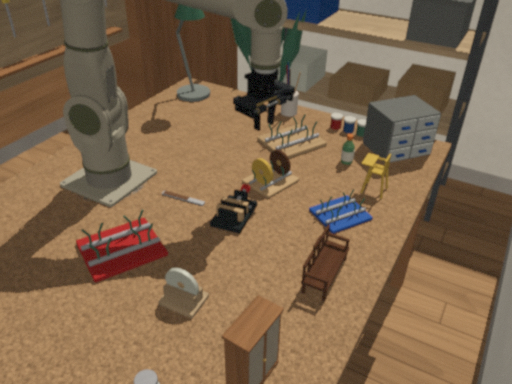

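All views show the yellow disc standing between the tines on the rails, with the rosewood and white tops where they were and the gripper well clear. I'm handing in.

```bash
python3 -c "
from h import *
print(manip.finish_job())"
```

```text
the job is handed in; nothing more can be done
None
```

The yellow top now stands upright on its rim in the empty place of the small plain-wood rack. I lifted it straight out of the clamp and lowered it between the tines until the rails carried it. They took hold at TCP z = 0.066 m, as predicted, with 11.5 N at the last press. I then let go and backed straight up. The clock read about 12.8 s when I handed it in.

- **Yellow top:** the three cameras put its centre within a few mm of (0.463, 0.223, 0.060). The side and wrist pictures show it upright between the tines and touching nothing else.
- **Other tops:** the rosewood and white tops measured where they were at the start, to within the networks' accuracy of about 4 mm.
- **Disagreements:** the networks' estimates of the free place differed from each other, and from my tine measurements, by up to about 6 mm. I went by the tines, whose wrist and side views agreed across the slot to within 1 mm. In the last wrist picture the network also called the yellow disc "rosewood_top", which the pictures contradict.

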